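# Empty the stopper cup into the soak rocker and wind it

## Robot

A 7-joint arm with a two-finger parallel gripper is mounted at the origin on the work surface. World frame = base frame: x ahead of the robot, y to its left, z up, the work surface at z = 0. Lengths are in mm, angles in rad, forces in N, time in s.
With the tool pointing down it reaches from about 400 to 875 mm from the base axis. Payload 19.3 kg.
Tool frame: the origin (TCP) lies at the very end of the fingers, on their centre line; the grasp point (between the pads) lies 19 mm behind it; z points along the fingers, y is the line along which they close (so a half turn about z gives the same grasp; the last joint's range is limited). The gripper opens to 85 mm and grips with 20 to 120 N. Pads are 22 mm wide; open, the fingers measure 114 mm over their backs; the gripper's body (76 mm by 85 mm) begins 54 mm behind the grasp point. The pads swing forward as they close: fully open they stand 13 mm farther back than shut.
Start: joints at [-1.311, 0.521, -0.036, 1.599, 0.021, 1.021, -0.113], TCP at [202.427, 591.302, 231.291] pointing down, gripper open.
Joint ranges: [-2.91, 2.91], [-0.3, 2.13], [-1.5, 1.42], [0.17, 2.43], [-1.26, 4.41], [0.16, 1.93], [-2.52, 2.52]. Speed limits (rad/s): [1.89, 1.89, 2.39, 2.39, 3.01, 3.01, 3.01].

## Interface

Orientations are given as a 3x3 rotation matrix whose columns are the frame's x, y, z axes.
In Python, from station import * gives the robot as it stands.
- The arm moves only by the tool jog_arm, never from a script. Its argument "plan" is a list that holds one entry, the list of rows, each a list of 7 numbers: the shift along the tool's x, y, z in units of 50 cm (1.0 is 50 cm), then the turn, a rotation vector about the tool's x, y, z in units of 45 degrees (1.0 is 45 degrees), then the finger opening in mm, from 0 to 85.4. A call has 1 to 10 rows; each row is the pose to reach, as a shift and turn from the pose commanded when the call began, along the tool's axes at that moment; what a row does not reach only later rows make up. A row lasts 1/10 s, in which the tool goes at most 50 mm and 8.59 degrees, less where a joint would pass 70% of its speed; a pose out of reach is approached as far as the arm can. A call with a number of a shift or a turn outside -1 to 1 is refused whole. A call with a gripper value outside its range is refused whole. The fingers move at their own pace and stop on an object; "force" is the grip in N (left out, the last holds). Time passes only in rows, so rows that repeat a pose let the fingers close. It gives the time, the measured TCP pose, the force, the opening and the grip force at its end, in the units of the state.
- state(): the state, without advancing time (a new reading comes with each control period).
- get_image(name): name is "scene" or "top"; returns a dict with "pixels" (480x640x3 uint8, red, green, blue), "depth" (480x640 float32, mm along the optical axis (not along the pixel's ray), 0 where there is no reading), "mtx" (3x3 intrinsics, pixels), "distortion" ([k1, k2, p1, p2, k3] as OpenCV has them; the pictures are not rectified), "rvec" (rotation vector, rad) and "tvec" (3), from world to camera coordinates, as OpenCV has them. Camera axes: x right, y down, z forward; pixel columns grow to the right and rows downward; lengths in mm; the calibration is good to about 2 mm. A picture is of the moment at which its call begins.
- close_job(): hands the job in; it is judged then, once.
The state is a dict: "time_s": time; "joint_pos": joint angles; "dq": joint speeds; "tau": joint torques, N m; "eef_pos": TCP position; "tool_rot": TCP orientation; "wrist_force": force on the tool from outside, world axes, zero at the start; "torque": the same for the moment, N m; "opening": finger opening in mm; "grasp_force": force on a finger pad.
Only numpy, scipy, OpenCV 4.12 (cv2) and the standard library are available. Lean on these libraries where they do the work, as an engineer would, in place of code of your own. Each camera call takes 0.05 s, during which the arm holds its last target. There are 200 camera calls.

## Task

Take the white cup from under the viewing lamp, tip it over the steel dish of the soak rocker so that all five black stoppers end up in the dish, and stand the cup upright again on the black disc under the lamp. Only then wind the rocker's red key clockwise up to its stop, in several turns if need be. Do not knock the lamp, and leave everything else on the desk where it is.

Things in the scene. Friction and masses are not known exactly. Their poses are not given: they have to be found in the camera images.
- cup: White plastic cup, hollow, open at the top, round, 75 mm high, outside diameter 52 mm at the foot widening evenly to 64 mm at the rim, wall 3 mm, floor 4 mm, about 0.09 kg. Origin: centre of its underside; z runs up its axis to the mouth. It stands on the lamp's base with five stoppers loose inside it.
- lamp: Viewing lamp, fixed; origin on the table under its black disc. White base 12 mm thick, x -80 to 120, y -70 to 70 mm in its own frame. A column (18 x 22 mm) at x 98, y 45 mm carries a head that overhangs the disc. Straight above the cup is blocked; it is open on the lamp's -x side (towards the robot's right, -y), where a tool leaning 45 to 50 degrees, pointing down and along the lamp's +x, gets in.
- lamp_head (a point): Centre of the underside of the black lamp head, 200 mm above the table; axes as the lamp's. The head is 125 mm (x) by 100 mm (y), 20 mm thick: x -15 to 110, y -40 to 60 mm from the lamp's origin.
- lamp_spot (a point): Centre of the black disc (90 mm across) on the lamp's base, 12 mm above the table: where the cup stands at the start and must stand again.
- rocker: Clockwork soak rocker, fixed. Origin on the table under the centre of its square steel dish; x points from its key block towards the dish. The dish is open at the top, 156 x 156 mm inside, walls 5 mm, inner floor 39 mm and rim 80 mm above the table. On its -x side a white block (x -87 to -149 mm, 80 mm wide, 60 mm high) carries the red key at x -120, y 0.
- dish_in (a point): Centre of the dish's inner floor, 39 mm above the table, axes as the rocker's.
- key (a joint): Angle of the red winding key, rad: grows as the key is turned clockwise seen from above; 0 run down, 2.2 at its stop (fully wound). It starts at 0 to 0.35. It resists with a light spring (0.012 N m/rad) and friction (0.05 N m) and stays where it is let go, so it can be wound by several partial turns.
- key_grip (a point): Point on the key's upright axis 94 mm above the table. The key's red grip is an upright bar 40 mm long, 10 mm thick and 28 mm high, from 78 to 106 mm above the table; the point's x axis runs along the bar and turns with it. Seen from above at joint value q the bar is turned by -q from the rocker's x axis.
- stopper0_c (a point): Centre of black stopper number 1 of 5: a slick hard plastic plug 17 mm in diameter and 16 mm long with bevelled ends, 12 g; loose in the cup at the start. Friction about 0.15: the stoppers slide out readily once the cup is tipped some 105 degrees from upright, helped by a small shake.
- stopper1_c (a point): Centre of black stopper number 2 of 5: a slick hard plastic plug 17 mm in diameter and 16 mm long with bevelled ends, 12 g; loose in the cup at the start. Friction about 0.15: the stoppers slide out readily once the cup is tipped some 105 degrees from upright, helped by a small shake.
- stopper2_c (a point): Centre of black stopper number 3 of 5: a slick hard plastic plug 17 mm in diameter and 16 mm long with bevelled ends, 12 g; loose in the cup at the start. Friction about 0.15: the stoppers slide out readily once the cup is tipped some 105 degrees from upright, helped by a small shake.
- stopper3_c (a point): Centre of black stopper number 4 of 5: a slick hard plastic plug 17 mm in diameter and 16 mm long with bevelled ends, 12 g; loose in the cup at the start. Friction about 0.15: the stoppers slide out readily once the cup is tipped some 105 degrees from upright, helped by a small shake.
- stopper4_c (a point): Centre of black stopper number 5 of 5: a slick hard plastic plug 17 mm in diameter and 16 mm long with bevelled ends, 12 g; loose in the cup at the start. Friction about 0.15: the stoppers slide out readily once the cup is tipped some 105 degrees from upright, helped by a small shake.
- vial_rack: Bystander, loose: clear rack 90 x 50 mm with six grey-capped vials, 76 mm high, standing between lamp and rocker. Origin: centre of its underside.
- dropper: Bystander, loose: small white dropper bottle with blue cap, 30 mm across, 65 mm high. Origin: centre of its underside.
- reagent_a: Bystander, loose: white bottle 42 mm across, 110 mm high, green label. Origin: centre of its underside.
- reagent_b: Bystander, loose: white bottle 42 mm across, 110 mm high, red cap. Origin: centre of its underside.
- brush: Bystander, loose: vial brush 160 mm long lying on the table. Origin: centre of its underside.
- spatula: Bystander, loose: spatula 170 mm long lying on the table. Origin: centre of its underside.
Not all that is in view belongs to the job. What is shaped like the cup but pink is not meant. Leave any turquoise look-alike of the lamp alone.

How it is judged (in metres and radians):
On the way, in this order (a step that is already met when the one before it is completed fails the run):
1. the cup is tipped by more than 70 degrees over the dish (angle between cup's own z axis and vertical above 1.22 rad and horizontal distance between cup and dish_in below 0.16 m), for 0.1 s.
2. all five stoppers are in the dish (x of stopper0_c in the frame of dish_in between -0.078 and 0.078 m and y of stopper0_c in the frame of dish_in between -0.078 and 0.078 m and z of stopper0_c in the frame of dish_in between -0.005 and 0.042 m and x of stopper1_c in the frame of dish_in between -0.078 and 0.078 m and y of stopper1_c in the frame of dish_in between -0.078 and 0.078 m and z of stopper1_c in the frame of dish_in between -0.005 and 0.042 m and x of stopper2_c in the frame of dish_in between -0.078 and 0.078 m and y of stopper2_c in the frame of dish_in between -0.078 and 0.078 m and z of stopper2_c in the frame of dish_in between -0.005 and 0.042 m and x of stopper3_c in the frame of dish_in between -0.078 and 0.078 m and y of stopper3_c in the frame of dish_in between -0.078 and 0.078 m and z of stopper3_c in the frame of dish_in between -0.005 and 0.042 m and x of stopper4_c in the frame of dish_in between -0.078 and 0.078 m and y of stopper4_c in the frame of dish_in between -0.078 and 0.078 m and z of stopper4_c in the frame of dish_in between -0.005 and 0.042 m), for 0.2 s.
3. the cup stands upright on the black disc under the lamp, let go (horizontal distance between cup and lamp_spot below 0.025 m and angle between cup's own z axis and vertical below 0.1 rad and z of cup in the frame of lamp_spot between -0.006 and 0.006 m and contact force between cup and the fingers below 0.1 N and linear speed of cup below 0.02 m/s), for 0.3 s.
4. the key is wound to at least 1.9 rad (value of joint key above 1.9 rad), for 0.2 s.
At the end, for the whole second after the job is handed in: All five stoppers lie in the dish (centres inside its walls and below its rim), the cup stands upright (within 0.1 rad) on the lamp's base within 25 mm of the disc's centre, at rest and let go, and the key is wound to its stop (2.2 rad) within 0.3 rad (all of step 2 and all of step 3 and value of joint key above 1.9 rad); the robot touches nothing.
It fails at once if a bystander (rack, bottle, brush or spatula) is moved more than 30 mm (distance of any of vial_rack, dropper, reagent_a, reagent_b, brush, spatula from where it was at the start of the episode above 0.03 m).
It fails at once if the lamp is knocked by the robot (more than 15 N) (contact force between any of the arm, the fingers and lamp above 15 N).
It also fails if it takes over 72 s, if anything falls off the work surface, if the arm or the gripper's body presses on something with over 40 N, if the wrist force passes 120 N, or if a joint passes its speed limit or range.

## Working session

There is one attempt and no reset: what is moved stays moved. The work goes in short steps, Python scripts to look and compute and a tool call to move; the robot and the scene stay as the last step left them, time stands still between calls to the robot, and variables do not carry over. Pictures are saved under pics/ and viewed, at most 10 in all, crops included, and the job is handed in when it is done.

Besides the shell and the picture viewer there is one more tool, called after ">>>" as name(argument=value, ...), one argument or row to a line, values as JSON. jog_arm: Moves the arm, as the interface text tells. Its arguments: {"type":"object","properties":{"plan":{"type":"array"},"force":{"type":"number"}},"required":["plan"]}

```bash
ls; mkdir -p pics; python3 - <<'E'
from station import *
import cv2,pickle,numpy as np
for n in("scene","top"):
    d=get_image(n); pickle.dump(d,open(n+".pkl","wb")); cv2.imwrite(f"pics/{n}0.png",d["pixels"][:,:,::-1]); 
    R=cv2.Rodrigues(np.array(d["rvec"],float))[0]; print(n,d["mtx"],d["distortion"],-R.T@np.array(d["tvec"]).ravel(),R)
print(state())
E
```

```text
pics
scene [[522.95429004   0.         322.9146706 ]
 [  0.         522.95429004 236.46253639]
 [  0.           0.           1.        ]] [0.01282938 0.         0.         0.         0.        ] [1319.93556172   96.8877952   934.67626527] [[-0.11184451  0.99352471 -0.01998647]
 [ 0.70029747  0.06453336 -0.7109282 ]
 [-0.70503494 -0.09350989 -0.70298054]]
top [[492.84814724   0.         318.30562259]
 [  0.         492.84814724 236.86278434]
 [  0.           0.           1.        ]] [0.01761891 0.         0.         0.         0.        ] [ 300.95395136    3.04267089 1401.85567933] [[ 0.02697053 -0.99949745  0.01665675]
 [-0.98456914 -0.02944246 -0.17250145]
 [ 0.17290517 -0.01174727 -0.98486842]]
{'time_s': 0.1, 'joint_pos': array([-1.31119402,  0.52195121, -0.03631627,  1.59993729,  0.02123375,
        1.02109019, -0.112795  ]), 'dq': array([-0.00019587, -0.00289415,  0.00033587, -0.00232597, -0.00032845,
        0.00110375,  0.00058935]), 'tau': array([ 3.12876058e-03, -9.28481984e+01,  1.98409081e+00, -3.70525002e+01,
        1.82031031e-02,  5.44722687e-03, -7.37076584e-05]), 'eef_pos': array([202.36178325, 591.02429378, 230.79032087]), 'tool_rot': array([[-9.46106964e-01,  3.23854230e-01, -2.24403018e-04],
       [ 3.23854291e-01,  9.46106467e-01, -9.74925831e-04],
       [-1.03424708e-04, -9.95057999e-04, -9.99999500e-01]]), 'wrist_force': array([ 0.59362533, -0.02913786, -0.37328384]), 'torque': array([-0.01384972,  0.02691229, -0.00491738]), 'grasp_force': 0.0, 'opening': 85.13105629216024}
```

View pics/scene0.png

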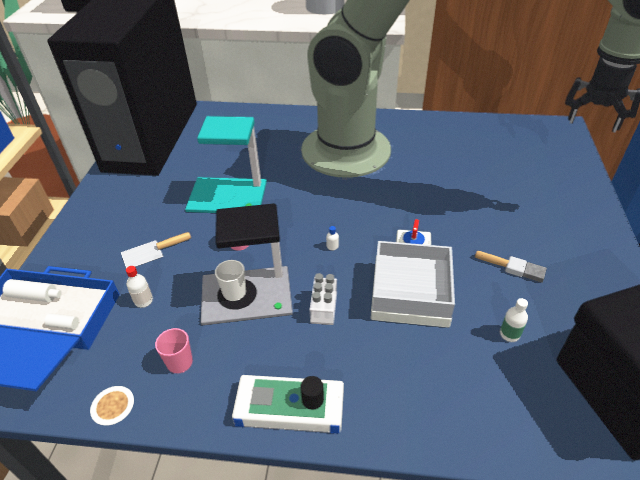

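View pics/top0.png

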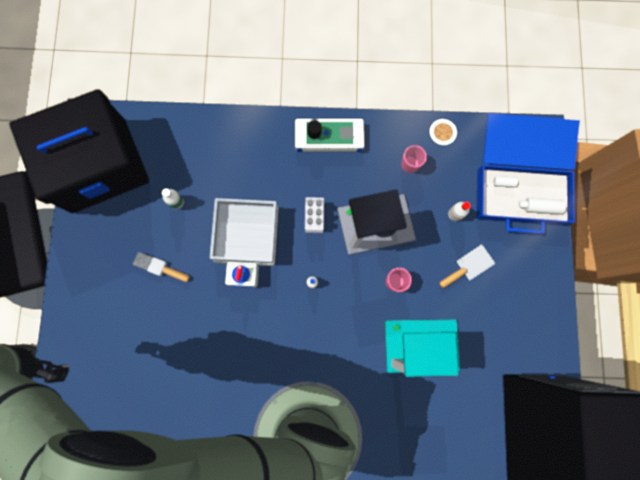

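Candidates for the cup: the white cup under the black-headed lamp at scene (231,283); pink cups at scene (176,350) and (237,245). There is also a turquoise look-alike lamp at scene (228,165). I choose the white cup at (231,283). The rocker dish is at scene (413,282) with its key at (415,235); the rack is at (322,298).

```bash
cat > h.py <<'E'
import cv2,pickle,numpy as np
def load(n): return pickle.load(open(n+".pkl","rb"))
def cam(d):
    R=cv2.Rodrigues(np.array(d["rvec"],float))[0]; t=np.array(d["tvec"],float).ravel(); return R,t
def rays(d,uv):
    R,t=cam(d); n=cv2.undistortPoints(np.array(uv,float).reshape(-1,1,2),d["mtx"],np.array(d["distortion"],float)).reshape(-1,2)
    return -R.T@t, np.c_[n,np.ones(len(n))], R
def plane(d,uv,z):
    c,n,R=rays(d,uv); w=n@R; return c+w*((z-c[2])/w[:,2])[:,None]
def cloud(d):
    v,u=np.mgrid[0:480,0:640]; c,n,R=rays(d,np.c_[u.ravel(),v.ravel()])
    return ((n*d["depth"].reshape(-1,1))@R+c).reshape(480,640,3)
def proj(d,P): return cv2.projectPoints(np.array(P,float),np.array(d["rvec"],float),np.array(d["tvec"],float),d["mtx"],np.array(d["distortion"],float))[0].reshape(-1,2)
E
python3 - <<'E'
from h import *
out=[]
for n,(a,b,c,dd) in (("scene",(185,300,200,330)),):
    d=load(n); im=d["pixels"][b-100:dd,a:c+140,::-1]
s=load("scene"); t=load("top")
im=cv2.resize(s["pixels"][195:330,190:350,::-1],None,fx=4,fy=4,interpolation=cv2.INTER_CUBIC)
im2=cv2.resize(s["pixels"][210:330,360:460,::-1],None,fx=4,fy=4,interpolation=cv2.INTER_CUBIC)
cv2.imwrite("pics/crop1.png",im)
for n,d in(("scene",s),("top",t)):
    C=cloud(d); hsv=cv2.cvtColor(d["pixels"],cv2.COLOR_RGB2HSV); S,V=hsv[...,1],hsv[...,2]
    def box(lo,hi,zlo,zhi,extra=True):
        m=(C[...,0]>lo[0])&(C[...,0]<hi[0])&(C[...,1]>lo[1])&(C[...,1]<hi[1])&(C[...,2]>zlo)&(C[...,2]<zhi)&extra&(d["depth"]>0)
        return m
    for u,v in ([(231,283),(210,300),(248,225),(322,298),(413,282),(415,232),(333,240),(140,288),(515,320)] if n=="scene" else [(378,215),(352,240),(314,215),(244,230),(240,273),(312,282),(460,210),(172,197),(160,267),(467,267)]):
        print(n,u,v,C[v,u].round(0))
E
```

```text
scene 231 283 [ 620. -198.   78.]
scene 210 300 [ 619. -256.   12.]
scene 248 225 [ 583. -151.  219.]
scene 322 298 [618.  -2.  48.]
scene 413 282 [547. 194.  39.]
scene 415 232 [447. 193.  98.]
scene 333 240 [431.   3.  38.]
scene 140 288 [ 643. -395.   67.]
scene 515 320 [654. 392.  70.]
top 378 215 [ 567. -156.  222.]
top 352 240 [ 529. -105.   72.]
top 314 215 [601.   1.  47.]
top 244 230 [554. 196.  37.]
top 240 273 [426. 190. 107.]
top 312 282 [411.   1.  66.]
top 460 210 [ 620. -401.   81.]
top 172 197 [630. 389.  88.]
top 160 267 [445. 428.  17.]
top 467 267 [ 472. -443.   -1.]
```

View pics/crop1.png

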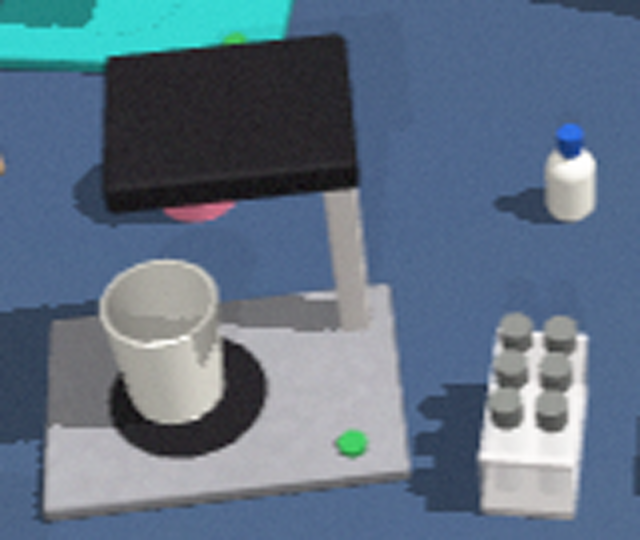

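The crop shows the white cup on the black disc at crop (165,340), with the lamp head above and behind it, the column at (345,260), and the rack to the right. The choice is confirmed.

```bash
cat > meas.py <<'E'
from h import *
from scipy.optimize import least_squares
s=load("scene"); t=load("top")
def circ(P):
    r=least_squares(lambda p:np.hypot(P[:,0]-p[0],P[:,1]-p[1])-p[2],[*P.mean(0)[:2],30],loss="soft_l1"); return r.x
for n,d in(("scene",s),("top",t)):
    C=cloud(d); hsv=cv2.cvtColor(d["pixels"],cv2.COLOR_RGB2HSV); H,S,V=[hsv[...,i].astype(int) for i in range(3)]
    def box(x0,x1,y0,y1,z0,z1): return (d["depth"]>0)&(C[...,0]>x0)&(C[...,0]<x1)&(C[...,1]>y0)&(C[...,1]<y1)&(C[...,2]>z0)&(C[...,2]<z1)
    b=box(450,720,-290,-40,8,17)
    r=cv2.minAreaRect(C[b][:,:2].astype(np.float32)); print(n,"base",r, "corners",cv2.boxPoints(r).round(0).tolist())
    k=b&(V<45); 
    if k.sum()>30: h=cv2.convexHull(C[k][:,:2].astype(np.float32))[:,0]; print(n,"disc",circ(h),k.sum())
    hd=box(450,720,-290,-40,212,235); print(n,"head",cv2.minAreaRect(C[hd][:,:2].astype(np.float32)))
    cu=box(540,680,-260,-120,82,95); print(n,"cuprim",cu.sum(), circ(C[cu]) if cu.sum()>10 else "", np.median(C[cu][:,2]) if cu.sum() else "")
    w=box(430,690,90,300,72,84)&(S<60); w&=(C[...,0]>470)|(abs(C[...,1]-190)>60)
    r=cv2.minAreaRect(C[w][:,:2].astype(np.float32)); print(n,"dish",r)
    rd=box(380,500,120,260,84,120)&(S>120)&((H<10)|(H>170)); P=C[rd]; P=P[P[:,2]>98]
    if len(P)>5: print(n,"key",len(P),P.mean(0),cv2.minAreaRect(P[:,:2].astype(np.float32)))
    rk=box(540,680,-40,60,40,90); print(n,"rack",cv2.minAreaRect(C[rk][:,:2].astype(np.float32)),C[rk][:,2].max())
    dp=box(380,470,-30,40,20,90); print(n,"dropper",C[dp].mean(0))
E
python3 meas.py
```

```text
scene base ((552.9503173828125, -190.89114379882812), (221.49386596679688, 199.861328125), 13.696133613586426) corners [[422.0, -120.0], [469.0, -314.0], [684.0, -262.0], [637.0, -68.0]]
scene disc [ 594.81197466 -200.09488821   42.80331631] 336
scene head ((574.683837890625, -157.16419982910156), (103.4217300415039, 124.75653839111328), 13.853009223937988)
scene cuprim 155 [ 592.47560785 -207.60799598   30.0443952 ] 85.6422180508797
scene dish ((549.3602294921875, 191.4394073486328), (168.0908966064453, 172.41856384277344), 88.79605102539062)
scene key 47 [430.65545269 193.33146162 104.68834555] ((429.52154541015625, 193.52464294433594), (8.859688758850098, 43.09789276123047), 81.28101348876953)
scene rack ((607.1194458007812, -1.9054527282714844), (93.55545806884766, 50.66216278076172), 0.7058505415916443) 80.49009962169976
scene dropper [422.42294475  -0.99729864  42.43303792]
top base ((598.7410888671875, -159.9396209716797), (259.78765869140625, 242.55267333984375), 10.652830123901367) corners [[449.0, -65.0], [494.0, -303.0], [749.0, -255.0], [704.0, -17.0]]
top head ((574.1959228515625, -155.07327270507812), (100.63380432128906, 125.50912475585938), 14.075281143188477)
top cuprim 0  
top dish ((549.2951049804688, 193.00335693359375), (167.2427520751953, 167.8601837158203), 88.82630920410156)
top key 42 [425.50514112 194.21334987 106.34815759] ((426.0532531738281, 194.43955993652344), (8.819592475891113, 33.095123291015625), 78.6981201171875)
top rack ((605.5233764648438, 0.07655715942382812), (49.315185546875, 90.69418334960938), 89.89446258544922) 83.80330983401541
top dropper [414.60632679   0.74689542  48.31045536]
```

```bash
cat >> h.py <<'E'
from scipy.spatial.transform import Rotation as Ro
A=np.deg2rad(104); LX=np.array([np.cos(A),np.sin(A),0]); LY=np.array([-np.sin(A),np.cos(A),0]); L0=np.array([595.2,-200,0]); Z=np.array([0,0,1.])
def frame(z,y): z=z/np.linalg.norm(z); return np.c_[np.cross(y,z),y,z]
def lean(deg,fwd=LX,y=-LY):
    a=np.deg2rad(deg); return frame(np.sin(a)*fwd-np.cos(a)*Z,y)
def units(st,R,p):
    R0=np.array(st["tool_rot"]); s=R0.T@(np.array(p)-st["eef_pos"])/500; r=Ro.from_matrix(R0.T@R).as_rotvec(degrees=True)/45
    n=max(np.linalg.norm(s)*10,np.linalg.norm(r)*45/8.59); print("units",np.r_[s,r].round(4).tolist(),"rows",round(n,1))
def show(st): print(st["time_s"],"q",np.round(st["joint_pos"],2),"p",np.round(st["eef_pos"],1),"z",np.round(st["tool_rot"][:,2],3),"y",np.round(st["tool_rot"][:,1],3),"f",np.round(st["wrist_force"],1),"open",round(st["opening"],1),"g",st["grasp_force"])
E
python3 - <<'E'
from h import *
from scipy.optimize import least_squares
from station import *
d=load("scene"); C=cloud(d); c0=-cam(d)[0].T@cam(d)[1]
S=cv2.cvtColor(d["pixels"],cv2.COLOR_RGB2HSV)[...,1]
m=(C[...,2]>20)&(C[...,2]<84)&(np.hypot(C[...,0]-594,C[...,1]+206)<45)&(C[...,0]>600)
P=C[m]; r=26+6*(P[:,2]-12)/75
f=least_squares(lambda p:np.hypot(P[:,0]-p[0],P[:,1]-p[1])-r,[594,-205],loss="soft_l1",f_scale=2); print(len(P),f.x,np.abs(f.fun).mean())
m=(C[...,2]>84)&(C[...,2]<92)&(np.hypot(C[...,0]-594,C[...,1]+206)<45);P=C[m]
f=least_squares(lambda p:np.hypot(P[:,0]-p[0],P[:,1]-p[1])-30.8,[594,-205],loss="soft_l1",f_scale=2); print(len(P),f.x,np.abs(f.fun).mean())
# rim outline: leftmost/rightmost of light cup columns per row -> width midpoint rays
st=state(); R=lean(47); G=np.array([594,-206,57]); p=G+22*R[:,2]-200*R[:,2]; print(p,(G-L0)@LX,(G-L0)@LY)
units(st,R,p); print(R)
show(st)
E
```

```text
388 [ 590.70155554 -208.26643267] 0.8720911373875847
118 [ 592.40194519 -207.50960441] 1.3285168317642504
[ 625.49362435 -332.31402805  178.39570809] -5.5314680829363665 2.615886245129247
units [-1.3987, -1.473, 0.1064, -0.5205, 0.9554, 1.1943] rows 20.3
[[-0.16499034  0.97029573 -0.17693047]
 [ 0.66174009  0.2419219   0.70962937]
 [ 0.7313537  -0.         -0.68199836]]
0.1 q [-1.31  0.52 -0.04  1.6   0.02  1.02 -0.11] p [202.4 591.  230.8] z [-0.    -0.001 -1.   ] y [ 0.324  0.946 -0.001] f [ 0.6 -0.  -0.4] open 85.1 g 0.0
```

>>> jog_arm(
  plan=[
    [[0,0,-0.1,0,0,0,85],[-0.69,-0.484,-0.26,0,0,0.67,85],[-0.69,-0.484,-0.26,0,0,0.67,85],[-0.69,-0.484,-0.26,0,0,0.67,85],[-0.69,-0.484,-0.26,0,0,0.67,85],[-0.69,-0.484,-0.26,0,0,0.67,85],[-0.69,-0.484,-0.26,0,0,0.67,85],[-0.69,-0.484,-0.26,0,0,0.67,85],[-0.69,-0.484,-0.26,0,0,0.67,85],[-0.69,-0.484,-0.26,0,0,0.67,85]],
  ],
  force=40,
)

```text
time_s: 1.1
eef_pos: [452.3, 247.1, 362.1]
tool_rot: [[-0.653, 0.757, 0.001], [0.757, 0.653, -0.0], [-0.001, 0.001, -1.0]]
wrist_force: [-0.1, 0.9, 0.2]
opening: 84.9
grasp_force: 0.0
```

```bash
cat > pre.py <<'E'
from h import *; from station import *
st=state(); show(st); R=lean(47); G=np.array([591.5,-208,57])
import sys
for b in (0,100,200): 
    p=G+22*R[:,2]-b*R[:,2]; print(b,p.round(0)); units(st,R,p)
print("safe"); units(st,R,[622,-322,370])
E
python3 pre.py
```

```text
1.1 q [-0.82  0.23  0.26  1.71 -0.06  1.21  0.16] p [452.3 247.1 362.1] z [ 0.001 -0.    -1.   ] y [0.757 0.653 0.001] f [-0.1  0.9  0.2] open 84.9 g 0.0
0 [ 588. -192.   42.]
units [-0.842, -0.3692, 0.6405, -0.2429, 1.0257, 0.5611] rows 11.2
100 [ 605. -263.  110.]
units [-0.9727, -0.435, 0.5042, -0.2429, 1.0257, 0.5611] rows 11.8
200 [ 623. -334.  178.]
units [-1.1034, -0.5008, 0.3679, -0.2429, 1.0257, 0.5611] rows 12.7
safe
units [-1.0837, -0.486, -0.0153, -0.2429, 1.0257, 0.5611] rows 11.9
```

Move to the safe pre-pose, high on the lamp's open side.

>>> jog_arm(
  plan=[
    [[-0.98,-0.44,-0.015,-0.23,0.98,0.54,85],[-0.98,-0.44,-0.015,-0.23,0.98,0.54,85],[-0.98,-0.44,-0.015,-0.23,0.98,0.54,85],[-0.98,-0.44,-0.015,-0.23,0.98,0.54,85],[-0.98,-0.44,-0.015,-0.23,0.98,0.54,85],[-0.98,-0.44,-0.015,-0.23,0.98,0.54,85],[-0.98,-0.44,-0.015,-0.23,0.98,0.54,85],[-0.98,-0.44,-0.015,-0.23,0.98,0.54,85],[-0.98,-0.44,-0.015,-0.23,0.98,0.54,85],[-0.98,-0.44,-0.015,-0.23,0.98,0.54,85]],
  ],
)

```text
time_s: 2.1
eef_pos: [585.9, -197.9, 366.3]
tool_rot: [[-0.188, 0.965, -0.183], [0.683, 0.262, 0.682], [0.706, 0.004, -0.708]]
wrist_force: [-20.8, 13.1, 13.4]
opening: 84.9
grasp_force: 0.0
```

```bash
python3 pre.py
```

```text
2.1 q [ 0.35  0.78  0.33  1.09 -0.72  1.93  0.89] p [ 585.9 -197.9  366.3] z [-0.183  0.682 -0.708] y [0.965 0.262 0.004] f [-20.8  13.1  13.4] open 84.9 g 0.0
0 [ 588. -192.   42.]
units [-0.4511, 0.0037, 0.4661, -0.0158, 0.0462, 0.0221] rows 6.5
100 [ 605. -263.  110.]
units [-0.4583, 0.0011, 0.2663, -0.0158, 0.0462, 0.0221] rows 5.3
200 [ 623. -334.  178.]
units [-0.4655, -0.0014, 0.0664, -0.0158, 0.0462, 0.0221] rows 4.7
safe
units [-0.1778, 0.0046, -0.1878, -0.0158, 0.0462, 0.0221] rows 2.6
```

>>> jog_arm(
  plan=[
    [[-0.178,0,-0.188,-0.016,0.046,0.022,85],[-0.178,0,-0.188,-0.016,0.046,0.022,85],[-0.46,0,0.066,-0.016,0.046,0.022,85],[-0.46,0,0.066,-0.016,0.046,0.022,85],[-0.46,0,0.066,-0.016,0.046,0.022,85],[-0.46,0,0.066,-0.016,0.046,0.022,85],[-0.46,0,0.066,-0.016,0.046,0.022,85],[-0.46,0,0.066,-0.016,0.046,0.022,85]],
  ],
)

```text
time_s: 2.9
eef_pos: [621.9, -330.9, 179.1]
tool_rot: [[-0.163, 0.971, -0.178], [0.66, 0.241, 0.712], [0.733, -0.001, -0.68]]
wrist_force: [0.0, 0.3, 0.4]
opening: 85.0
grasp_force: 0.0
```

```bash
python3 pre.py
```

```text
2.9 q [ 0.63  1.15 -0.    0.75 -0.52  1.89  0.87] p [ 621.9 -330.9  179.1] z [-0.178  0.712 -0.68 ] y [ 0.971  0.241 -0.001] f [0.  0.3 0.4] open 85.0 g 0.0
0 [ 588. -192.   42.]
units [-0.007, 0.0006, 0.3957, -0.0003, -0.0039, -0.0023] rows 4.0
100 [ 605. -263.  110.]
units [-0.0064, 0.0006, 0.1957, -0.0003, -0.0039, -0.0023] rows 2.0
200 [ 623. -334.  178.]
units [-0.0058, 0.0005, -0.0043, -0.0003, -0.0039, -0.0023] rows 0.1
safe
units [0.2918, 0.0039, -0.2469, -0.0003, -0.0039, -0.0023] rows 3.8
```

>>> jog_arm(
  plan=[
    [[-0.006,0,0.1,0,0,0,85],[-0.006,0,0.18,0,0,0,85],[-0.006,0,0.25,0,0,0,85],[-0.006,0,0.29,0,0,0,85],[-0.006,0,0.33,0,0,0,85],[-0.006,0,0.36,0,0,0,85],[-0.006,0,0.38,0,0,0,85],[-0.006,0,0.396,0,0,0,85],[-0.006,0,0.396,0,0,0,85]],
  ],
)

```text
time_s: 3.8
eef_pos: [588.4, -191.4, 45.2]
tool_rot: [[-0.167, 0.97, -0.176], [0.661, 0.243, 0.71], [0.731, 0.002, -0.682]]
wrist_force: [-0.1, 0.2, 0.3]
opening: 84.9
grasp_force: 0.0
```

```bash
python3 - <<'E'
from h import *; from station import *
show(state()); d=get_image("scene"); pickle.dump(d,open("s1.pkl","wb"))
cv2.imwrite("pics/crop2.png",cv2.resize(d["pixels"][180:330,140:340,::-1],None,fx=4,fy=4,interpolation=cv2.INTER_CUBIC))
E
```

```text
3.8 q [ 0.53  1.09 -0.05  1.25 -0.53  1.44  0.99] p [ 588.4 -191.4   45.2] z [-0.176  0.71  -0.682] y [0.97  0.243 0.002] f [-0.1  0.2  0.3] open 84.9 g 0.0
```

View pics/crop2.png

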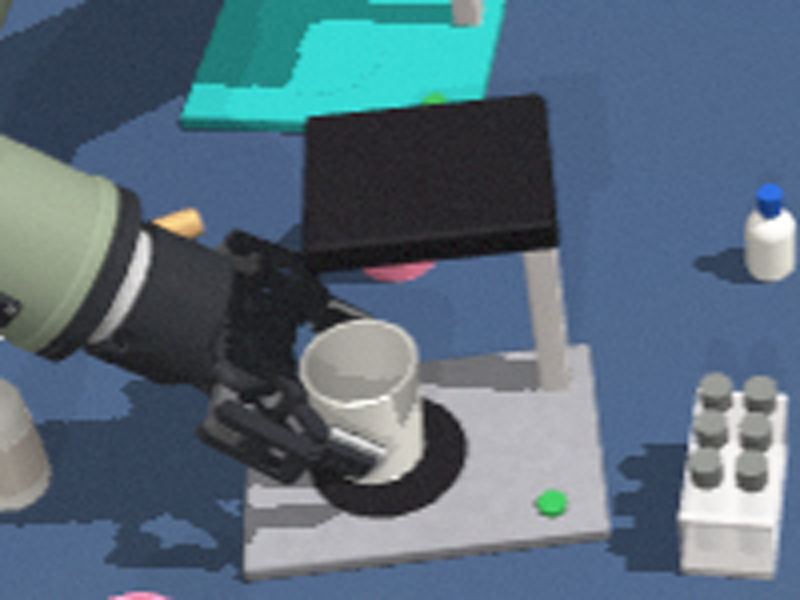

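The crop shows the cup (360,400) between the open fingers, near pad at (360,455) over the cup's middle, and nothing touching. Closing now.

>>> jog_arm(
  plan=[
    [[0,0,0,0,0,0,75],[0,0,0,0,0,0,65],[0,0,0,0,0,0,50],[0,0,0,0,0,0,40],[0,0,0,0,0,0,40],[0,0,0,0,0,0,40],[0,0,0,0,0,0,40],[0,0,0,0,0,0,40]],
  ],
  force=40,
)

```text
time_s: 4.65
eef_pos: [588.5, -192.8, 45.3]
tool_rot: [[-0.166, 0.97, -0.175], [0.662, 0.241, 0.71], [0.731, 0.002, -0.682]]
wrist_force: [-1.3, -3.1, 7.1]
opening: 60.2
grasp_force: 41.4
```

>>> jog_arm(
  plan=[
    [[0.007,0,-0.007,0,0,0,40],[0.015,0,-0.014,0,0,0,40],[0.015,0,-0.05,0,0,0,40],[0.015,0,-0.1,0,0,0,40],[0.015,0,-0.16,0,0,0,40],[0.015,0,-0.22,0,0,0,40],[0.015,0,-0.28,0,0,0,40],[0.015,0,-0.31,0,0,0,40],[0.015,0,-0.31,0,0,0,40]],
  ],
)

```text
time_s: 5.55
eef_pos: [614.6, -298.9, 156.9]
tool_rot: [[-0.166, 0.971, -0.174], [0.663, 0.24, 0.709], [0.73, 0.002, -0.684]]
wrist_force: [-0.5, 1.4, -2.4]
opening: 60.1
grasp_force: 43.3
```

```bash
python3 - <<'E'
from h import *; from station import *
st=state();show(st); d=get_image("scene"); pickle.dump(d,open("s2.pkl","wb"))
cv2.imwrite("pics/crop3.png",cv2.resize(d["pixels"][160:330,100:340,::-1],None,fx=3,fy=3,interpolation=cv2.INTER_CUBIC))
units(st,lean(47),[650,-300,330]);units(st,lean(47),[600,0,330]); 
E
```

```text
5.55 q [ 0.6   1.1  -0.01  0.9  -0.51  1.77  0.9 ] p [ 614.6 -298.9  156.9] z [-0.174  0.709 -0.684] y [0.971 0.24  0.002] f [-0.5  1.4 -2.4] open 60.1 g 43.2834879791335
units [0.2394, 0.0691, -0.2505, 0.0035, 0.0029, 0.0009] rows 3.5
units [0.6539, 0.1163, 0.1922, 0.0035, 0.0029, 0.0009] rows 6.9
```

View pics/crop3.png

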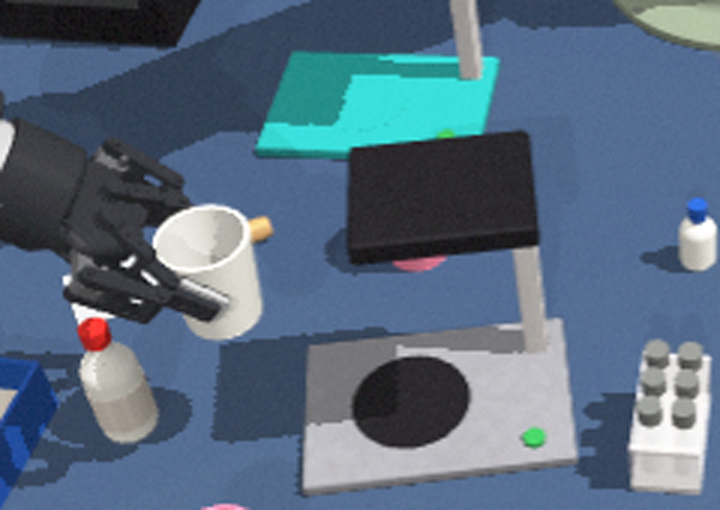

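The cup (crop 210,270) is held upright and clear of the lamp. I'll fit a quick kinematic model to the recorded poses to check that the pouring pose can be reached.

```bash
cat > kin.py <<'E'
from h import *
from scipy.optimize import least_squares
import itertools,os
D=[([-1.31119,.52195,-.03632,1.59994,.02123,1.02109,-.1128],[202.36,591.02,230.8],[0,-.001,-1],[.3239,.9461,-.001]),
([-.82,.23,.26,1.71,-.06,1.21,.16],[452.3,247.1,362.1],[.001,0,-1],[.757,.653,.001]),
([.63,1.15,0,.75,-.52,1.89,.87],[621.9,-330.9,179.1],[-.178,.712,-.68],[.971,.241,-.001]),
([.53,1.09,-.05,1.25,-.53,1.44,.99],[588.4,-191.4,45.2],[-.176,.71,-.682],[.97,.243,.002]),
([.6,1.1,-.01,.9,-.51,1.77,.9],[614.6,-298.9,156.9],[-.174,.709,-.684],[.971,.24,.002])]
def fk(q,s,v):
    c1,c7,d0,d1,a1,d2,a2,d3,a0=v
    R=Ro.from_euler("z",s[0]*q[0]+c1); p=np.array([0,0,d0])+R.apply([a0,0,0])
    R=R*Ro.from_euler("y",s[1]*q[1])*Ro.from_euler("z",s[2]*q[2]); p=p+R.apply([a1,0,d1])
    R=R*Ro.from_euler("y",s[3]*q[3])*Ro.from_euler("z",s[4]*q[4]); p=p+R.apply([a2,0,d2])
    R=R*Ro.from_euler("y",s[5]*q[5])*Ro.from_euler("z",s[6]*q[6]+c7); p=p+R.apply([0,0,d3])
    return p,R.as_matrix()
def res(v,s):
    r=[]
    for q,p,z,y in D:
        P,R=fk(q,s,v); r+=[*(P-p),*(300*(R[:,2]-z)),*(300*(R[:,1]-y))]
    return np.array(r)
if __name__=="__main__":
    best=None
    for s in itertools.product([1,-1],repeat=4):
        S=[s[0],1,s[1],1,s[2],1,s[3]]
        for c1,c7 in itertools.product([0,1.57,3.14,-1.57],repeat=2):
            f=least_squares(res,[c1,c7,350,350,0,350,0,300,0],args=(S,),loss="soft_l1",max_nfev=60)
            if best is None or f.cost<best[0]: best=(f.cost,S,f.x)
    print(best[0],best[1],best[2].round(2),np.abs(res(best[2],best[1])).reshape(-1,9).max(0).round(1)); pickle.dump(best[1:],open("kin.pkl","wb"))
E
python3 kin.py
```

```text
137.33187199804482 [-1, 1, -1, 1, -1, 1, -1] [-1.0000e-02  1.5600e+00  3.1287e+02  4.4095e+02  2.6680e+01  4.2497e+02
 -1.1000e+00  2.2578e+02  7.3300e+00] [53.7 45.7  3.8  3.2  1.5  2.2  1.2  2.2  3.1]
```

```bash
sed -i 's/c1,c7,d0,d1,a1,d2,a2,d3,a0=v/c1,c7,d0,d1,a1,d2,a2,d3,a0,a3,b0,b1,b2,b3=v/; s/apply(\[a0,0,0\])/apply([a0,b0,0])/; s/apply(\[a1,0,d1\])/apply([a1,b1,d1])/; s/apply(\[a2,0,d2\])/apply([a2,b2,d2])/; s/apply(\[0,0,d3\])/apply([a3,b3,d3])/' kin.py
python3 - <<'E'
from kin import *
S=[-1,1,-1,1,-1,1,-1]
f=least_squares(lambda v:np.r_[res(v,S),v[8:]*.02],[0,1.57,313,441,0,425,0,225]+[0]*6)
print(f.x.round(2)); print(res(f.x,S).reshape(-1,9)[:,:3].round(1)); 
LO=np.array([-2.91,-.3,-1.5,.17,-1.26,.16,-2.52]);HI=np.array([2.91,2.13,1.42,2.43,4.41,1.93,2.52])
pickle.dump((S,f.x,LO,HI),open("kin.pkl","wb"))
E
```

```text
[ -0.     1.57 335.33 499.7    0.55 418.86  -1.61 317.74  17.37 -12.3
  21.03 -61.93  -4.28  -2.  ]
[[-1.   0.5  0.7]
 [ 0.6 -1.  -0.9]
 [-2.5 -1.  -0.8]
 [-0.6 -0.2  0.4]
 [ 3.3  1.2  0.5]]
```

```bash
cat > ik.py <<'E'
from kin import *
S,V,LO,HI=pickle.load(open("kin.pkl","rb"))
def ik(p,R,q0s):
    best=None
    for q0 in q0s:
        f=least_squares(lambda q:np.r_[fk(q,S,V)[0]-p,300*(fk(q,S,V)[1]-R).ravel(),2*(q-q0)*0.5],np.clip(q0,LO+.02,HI-.02),bounds=(LO+.01,HI-.01),max_nfev=80)
        P,RR=fk(f.x,S,V); e=(np.linalg.norm(P-p),np.degrees(Ro.from_matrix(RR.T@R).magnitude()))
        if best is None or e[0]+5*e[1]<best[0]: best=(e[0]+5*e[1],e,f.x)
    return best[1],best[2]
def fwd(psi): a=np.deg2rad(psi); f=np.array([np.cos(a),np.sin(a),0]); return f,np.array([np.sin(a),-np.cos(a),0])
def pourpose(psi,T,zg=150,back=37,c=(549.3,192.2)):
    f,y=fwd(psi); R=lean(47-T,f,y); g=np.r_[c,zg]-back*f; return g+20*R[:,2],R
E
python3 - <<'E'
from ik import *
q0=np.array([.6,1.1,-.01,.9,-.51,1.77,.9])
for psi in (0,30,60,90,104,120,150,-30,-60,-90,180):
    # homotopy: upright over dish -> tipped
    q=q0; f,y=fwd(psi); out=[]
    for T in (0,40,80,105,120):
        p,R=pourpose(psi,T,zg=300 if T==0 else 170)
        e,q=ik(p,R,[q,np.array([-.4,.7,0,1.4,0,1,.0]),(LO+HI)/2]); out.append((T,round(e[0]),round(e[1])))
    print(psi,out,q.round(2))
E
```

```text
0 [(0, 0, 0), (40, 0, 0), (80, 0, 0), (105, 0, 0), (120, 42, 5)] [-0.02  1.15 -0.53  1.22 -0.09  1.92 -2.14]
30 [(0, 18, 3), (40, 0, 0), (80, 0, 0), (105, 3, 0), (120, 56, 7)] [-0.65  1.2   0.41  1.21 -0.09  1.92 -1.25]
60 [(0, 0, 0), (40, 0, 0), (80, 0, 0), (105, 0, 0), (120, 0, 0)] [-0.8   1.27  0.45  1.12  0.22  1.91 -0.96]
90 [(0, 0, 0), (40, 0, 0), (80, 0, 0), (105, 0, 0), (120, 0, 0)] [-1.04  1.2   0.55  1.42  0.44  1.48 -0.83]
104 [(0, 0, 0), (40, 0, 0), (80, 0, 0), (105, 0, 0), (120, 0, 0)] [-1.15  1.17  0.6   1.58  0.56  1.25 -0.83]
120 [(0, 0, 0), (40, 0, 0), (80, 0, 0), (105, 0, 0), (120, 0, 0)] [-0.76  0.93 -0.12  1.8   1.22  1.49 -1.21]
150 [(0, 0, 0), (40, 0, 0), (80, 0, 0), (105, 0, 0), (120, 0, 0)] [-0.65  0.86 -0.26  2.15  1.77  1.43 -1.38]
-30 [(0, 0, 0), (40, 0, 0), (80, 0, 0), (105, 0, 0), (120, 0, 0)] [-0.17  1.15  0.06  1.21 -0.71  1.92 -2.03]
-60 [(0, 0, 0), (40, 0, 0), (80, 0, 0), (105, 0, 0), (120, 0, 0)] [-0.1   1.04  0.12  1.53 -1.07  1.64 -2.03]
-90 [(0, 0, 0), (40, 0, 0), (80, 0, 0), (105, 4, 1), (120, 31, 6)] [ 0.93  1.55 -1.49  2.06  0.71  0.44  2.51]
180 [(0, 23, 3), (40, 0, 0), (80, 0, 0), (105, 0, 0), (120, 0, 0)] [-0.23  0.89 -0.55  2.41  2.48  1.58 -1.28]
```

```bash
python3 - <<'E'
from ik import *
R=lean(47)
for x in (540,600,680):
  for z in (290,):
    q=np.array([.6,1.1,-.01,.9,-.51,1.77,.9]);o=[]
    for y in (-300,-200,-100,0,100,160):
        e,q=ik(np.array([x,y,z]),R,[q]); o.append((y,round(e[0]),round(e[1]),round(q[5],2)))
    print(x,z,o,q.round(2))
q=q
for x,y,z in((600,-80,290),(570,60,290),(550,160,290)): e,q=ik(np.array([x,y,z]),R,[q]);print(e,q.round(2))
for T in range(0,121,15):
    p,R=pourpose(104,T,zg=170); e,q=ik(p,R,[q]); print(T,p.round(0),np.round(e,1),q.round(2))
from station import *
st=state(); print("to via"); units(st,lean(47),[630,-290,290]); units(st,lean(47),[600,-80,290]); units(st,lean(47),[570,120,290])
E
```

```text
540 290 [(-300, 0, 0, np.float64(1.88)), (-200, 0, 0, np.float64(1.73)), (-100, 0, 0, np.float64(1.6)), (0, 0, 0, np.float64(1.47)), (100, 0, 0, np.float64(1.35)), (160, 0, 0, np.float64(1.28))] [ 0.1   0.51 -0.12  1.71 -0.78  1.28  0.61]
600 290 [(-300, 0, 0, np.float64(1.92)), (-200, 0, 0, np.float64(1.75)), (-100, 0, 0, np.float64(1.6)), (0, 0, 0, np.float64(1.47)), (100, 0, 0, np.float64(1.35)), (160, 0, 0, np.float64(1.27))] [ 0.21  0.61 -0.3   1.54 -0.66  1.27  0.47]
680 290 [(-300, 18, 2, np.float64(1.92)), (-200, 0, 0, np.float64(1.82)), (-100, 0, 0, np.float64(1.63)), (0, 0, 0, np.float64(1.48)), (100, 0, 0, np.float64(1.35)), (160, 0, 0, np.float64(1.28))] [ 0.43  0.81 -0.77  1.3  -0.3   1.28  0.16]
(np.float64(0.0010284223397695321), np.float64(0.0001039540392207225)) [ 0.78  0.77 -0.74  1.36 -0.27  1.49  0.42]
(np.float64(0.0013063784595393538), np.float64(0.00016592652226745226)) [ 0.68  0.65 -0.8   1.6  -0.37  1.26  0.35]
(np.float64(0.0006759959104144504), np.float64(8.801294958134714e-05)) [ 0.58  0.6  -0.84  1.71 -0.43  1.11  0.28]
0 [555. 170. 156.] [0. 0.] [ 0.52  0.8  -0.79  1.77 -0.36  0.89  0.37]
15 [556. 167. 153.] [0. 0.] [ 0.36  0.67 -0.67  1.8  -0.22  0.83  0.2 ]
30 [557. 162. 151.] [0. 0.] [ 0.14  0.58 -0.51  1.81 -0.03  0.79 -0.03]
45 [558. 157. 150.] [0. 0.] [-0.1   0.55 -0.35  1.81  0.2   0.82 -0.31]
60 [559. 152. 151.] [0. 0.] [-0.33  0.57 -0.22  1.79  0.43  0.9  -0.57]
75 [561. 147. 152.] [0. 0.] [-0.52  0.64 -0.11  1.76  0.62  1.03 -0.77]
90 [562. 143. 155.] [0. 0.] [-0.67  0.74 -0.03  1.72  0.75  1.19 -0.92]
105 [562. 140. 159.] [0. 0.] [-0.78  0.87  0.05  1.66  0.83  1.35 -1.02]
120 [563. 138. 164.] [0. 0.] [-0.87  1.02  0.11  1.6   0.89  1.51 -1.08]
to via
units [0.201, 0.0346, -0.1779, 0.002, 0.0007, 0.0009] rows 2.7
units [0.4889, 0.0777, 0.1307, 0.002, 0.0007, 0.0009] rows 5.1
units [0.7637, 0.1159, 0.425, 0.002, 0.0007, 0.0009] rows 8.8
```

>>> jog_arm(
  plan=[
    [[0.06,0.008,-0.055,0,0,0,40],[0.13,0.015,-0.12,0,0,0,40],[0.19,0.02,-0.178,0,0,0,40],[0.2,0.03,-0.178,0,0,0,40],[0.26,0.04,-0.11,0,0,0,40],[0.32,0.05,-0.05,0,0,0,40],[0.38,0.06,0.012,0,0,0,40],[0.44,0.07,0.075,0,0,0,40],[0.489,0.078,0.131,0,0,0,40],[0.489,0.078,0.131,0,0,0,40]],
  ],
)

```text
time_s: 6.6
eef_pos: [598.5, -72.8, 290.6]
tool_rot: [[-0.17, 0.968, -0.182], [0.658, 0.249, 0.71], [0.733, 0.001, -0.68]]
wrist_force: [0.2, -0.6, -1.0]
opening: 60.0
grasp_force: 43.7
```

```bash
python3 - <<'E'
from ik import *; from station import *
st=state();show(st); p,R=pourpose(104,15,zg=240); print(p); units(st,R,p)
E
```

```text
6.6 q [ 0.57  0.75 -0.39  1.32 -0.45  1.53  0.59] p [598.5 -72.8 290.6] z [-0.182  0.71  -0.68 ] y [0.968 0.249 0.001] f [ 0.2 -0.6 -1. ] open 60.0 g 43.74689374904847
[555.68712868 166.58262607 223.03903808]
units [0.2307, 0.0363, 0.4475, -0.005, -0.3369, 0.0083] rows 5.0
```

>>> jog_arm(
  plan=[
    [[0.035,0.005,0.06,0,0,0,40],[0.07,0.01,0.13,0,0,0,40],[0.11,0.017,0.2,0,-0.05,0,40],[0.15,0.024,0.28,0,-0.11,0,40],[0.19,0.03,0.36,0,-0.2,0,40],[0.22,0.035,0.42,0,-0.28,0,40],[0.231,0.036,0.447,0,-0.337,0.008,40],[0.231,0.036,0.447,0,-0.337,0.008,40]],
  ],
)

```text
time_s: 7.4
eef_pos: [556.5, 164.1, 222.0]
tool_rot: [[-0.205, 0.97, -0.131], [0.825, 0.244, 0.511], [0.527, -0.003, -0.85]]
wrist_force: [-0.3, 0.1, -1.5]
opening: 60.0
grasp_force: 43.8
```

```bash
python3 - <<'E'
from ik import *; from station import *
st=state();show(st)
for T,z in((30,210),(45,180),(57,165)):
    p,R=pourpose(104,T,zg=z,back=40); units(st,R,p)
E
```

```text
7.4 q [ 0.19  0.57 -0.41  1.71 -0.41  0.99  0.32] p [556.5 164.1 222. ] z [-0.131  0.511 -0.85 ] y [ 0.97   0.244 -0.003] f [-0.3  0.1 -1.5] open 60.0 g 43.816482153197285
units [-0.0416, -0.0001, 0.0475, -0.005, -0.3291, 0.0004] rows 1.7
units [-0.0828, 0.0001, 0.0945, -0.0049, -0.6625, 0.001] rows 3.5
units [-0.1054, 0.0002, 0.1151, -0.0048, -0.9291, 0.0015] rows 4.9
```

>>> jog_arm(
  plan=[
    [[-0.021,0,0.024,0,-0.165,0,40],[-0.042,0,0.047,0,-0.33,0,40],[-0.062,0,0.071,0,-0.495,0,40],[-0.083,0,0.094,0,-0.66,0,40],[-0.095,0,0.105,0,-0.8,0,40],[-0.105,0,0.115,-0.004,-0.929,0,40],[-0.105,0,0.115,-0.004,-0.929,0,40]],
  ],
)

```text
time_s: 8.1
eef_pos: [560.1, 149.1, 143.9]
tool_rot: [[-0.24, 0.97, 0.04], [0.955, 0.243, -0.17], [-0.175, -0.003, -0.985]]
wrist_force: [0.1, 0.2, -2.5]
opening: 60.3
grasp_force: 44.0
```

```bash
python3 - <<'E'
from ik import *; from station import *
st=state();show(st)
for T in (75,90,100):
    p,R=pourpose(104,T,zg=155,back=40); units(st,R,p)
E
```

```text
8.1 q [-0.46  0.57 -0.    1.79  0.23  0.83 -0.38] p [560.1 149.1 143.9] z [ 0.04  -0.17  -0.985] y [ 0.97   0.243 -0.003] f [ 0.1  0.2 -2.5] open 60.3 g 43.99911486601923
units [-0.0074, 0.0, 0.0146, -0.0031, -0.3982, 0.0026] rows 2.1
units [-0.0169, 0.0, 0.0101, -0.0028, -0.7316, 0.003] rows 3.8
units [-0.0224, -0.0, 0.0058, -0.0026, -0.9538, 0.0033] rows 5.0
```

>>> jog_arm(
  plan=[
    [[-0.004,0,0.007,0,-0.2,0,40],[-0.007,0,0.014,0,-0.35,0,40],[-0.01,0,0.014,0,-0.47,0,40],[-0.013,0,0.013,0,-0.58,0,40],[-0.015,0,0.012,0,-0.67,0,40],[-0.017,0,0.01,0,-0.75,0,40],[-0.019,0,0.009,0,-0.82,0,40],[-0.02,0,0.008,0,-0.88,0,40],[-0.022,0,0.006,-0.002,-0.95,0.003,40],[-0.022,0,0.006,-0.002,-0.95,0.003,40]],
  ],
)

```text
time_s: 9.1
eef_pos: [564.3, 135.4, 143.3]
tool_rot: [[-0.142, 0.972, 0.189], [0.587, 0.236, -0.774], [-0.797, 0.0, -0.604]]
wrist_force: [-0.8, -0.3, -1.9]
opening: 60.3
grasp_force: 44.1
```

```bash
python3 - <<'E'
from ik import *; from station import *
st=state();show(st)
for T in (110,118,125):
    p,R=pourpose(104,T,zg=152,back=38); units(st,R,p)
E
```

```text
9.1 q [-0.95  0.85  0.3   1.71  0.64  1.17 -0.88] p [564.3 135.4 143.3] z [ 0.189 -0.774 -0.604] y [0.972 0.236 0.   ] f [-0.8 -0.3 -1.9] open 60.3 g 44.08315201973892
units [0.0042, -0.0016, -0.0042, -0.0059, -0.2255, -0.0043] rows 1.2
units [-0.0012, -0.0016, -0.0056, -0.0062, -0.4033, -0.0039] rows 2.1
units [-0.0057, -0.0016, -0.0074, -0.0065, -0.5589, -0.0036] rows 2.9
```

>>> jog_arm(
  plan=[
    [[0.004,0,-0.004,0,-0.12,0,40],[0.004,0,-0.004,0,-0.225,0,40],[0.001,0,-0.005,0,-0.33,0,40],[-0.001,0,-0.006,0,-0.4,0,40],[0.009,0,-0.013,0,-0.4,0,40],[-0.008,0,0.003,0,-0.4,0,40],[0.009,0,-0.013,0,-0.4,0,40],[-0.008,0,0.003,0,-0.4,0,40],[-0.001,0,-0.006,0,-0.4,0,40],[-0.001,0,-0.006,0,-0.4,0,40]],
  ],
)

```text
time_s: 10.1
eef_pos: [564.5, 137.4, 146.9]
tool_rot: [[-0.075, 0.972, 0.223], [0.323, 0.235, -0.917], [-0.943, 0.003, -0.332]]
wrist_force: [-0.7, 1.1, -1.5]
opening: 59.7
grasp_force: 44.0
```

```bash
cat > see.py <<'E'
from ik import *; from station import *
st=state();show(st); ims=[]
for n in("scene","top"):
    d=get_image(n); pickle.dump(d,open(n+"p.pkl","wb"))
    u,v=(410,265) if n=="scene" else (244,225)
    ims.append(cv2.resize(d["pixels"][v-75:v+75,u-75:u+75,::-1],(400,400),interpolation=cv2.INTER_CUBIC))
cv2.imwrite("pics/pour.png",np.hstack(ims))
for T in (118,100,60,45,0): p,R=pourpose(104,T,zg=152,back=38); print(T); units(st,R,p)
E
python3 see.py
```

```text
10.1 q [-1.05  1.03  0.37  1.64  0.7   1.35 -0.97] p [564.5 137.4 146.9] z [ 0.223 -0.917 -0.332] y [0.972 0.235 0.003] f [-0.7  1.1 -1.5] open 59.7 g 43.95406546391314
118
units [0.0027, -0.0029, 0.0011, -0.007, -0.0088, -0.0068] rows 0.1
100
units [0.015, -0.003, -0.0008, -0.0059, 0.3912, -0.0078] rows 2.1
60
units [0.0367, -0.0032, -0.0175, -0.003, 1.2801, -0.0098] rows 6.7
45
units [0.0411, -0.0033, -0.0269, -0.0017, 1.6134, -0.0103] rows 8.5
0
units [0.0384, -0.0034, -0.0574, 0.0027, 2.6134, -0.0114] rows 13.7
```

View pics/pour.png

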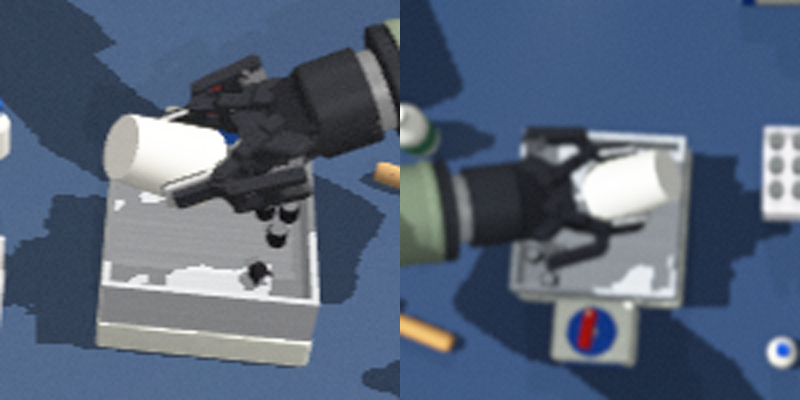

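The left half shows the cup tipped over the dish with four stoppers in it, near (265,213), (288,213), (276,238) and (258,272). A fifth may be hidden by the gripper. I'll shake once more, then start back and count.

>>> jog_arm(
  plan=[
    [[0,0,0,0,-0.12,0,40],[0.015,0,-0.014,0,-0.12,0,40],[-0.01,0,0.009,0,-0.12,0,40],[0.015,0,-0.014,0,-0.12,0,40],[-0.01,0,0.009,0,-0.12,0,40],[0,0,0,0,-0.12,0,40],[0.01,0,-0.03,0,0.1,0,40],[0.02,0,-0.06,0,0.3,0,40],[0.025,0,-0.1,0,0.5,0,40],[0.03,0,-0.14,0,0.65,0,40]],
  ],
)

```text
time_s: 11.2
eef_pos: [547.5, 207.9, 156.7]
tool_rot: [[-0.175, 0.972, 0.159], [0.731, 0.237, -0.64], [-0.66, 0.004, -0.751]]
wrist_force: [0.2, -0.2, -2.0]
opening: 60.2
grasp_force: 43.9
```

```bash
cat > cnt.py <<'E'
from ik import *; from station import *
st=state(); show(st)
for n in("scene","top"):
    d=get_image(n); pickle.dump(d,open(n+"p.pkl","wb")); C=cloud(d); V=d["pixels"].max(2)
    m=((V<60)&(d["depth"]>0)&(C[...,2]>30)&(C[...,2]<72)&(abs(C[...,0]-549)<80)&(abs(C[...,1]-192)<80)).astype(np.uint8)
    k,l,s,c=cv2.connectedComponentsWithStats(m); print(n,[(int(s[i,4]),C[l==i].mean(0).round(0).tolist()) for i in range(1,k) if s[i,4]>8])
for T,z in((60,200),(45,230),(20,260),(0,300)): p,R=pourpose(104,T,zg=z,back=60); print(T); units(st,R,p)
E
python3 cnt.py
```

```text
11.2 q [-0.93  0.76  0.22  1.66  0.51  1.17 -0.81] p [547.5 207.9 156.7] z [ 0.159 -0.64  -0.751] y [0.972 0.237 0.004] f [ 0.2 -0.2 -2. ] open 60.2 g 43.89850955834845
scene [(27, [489.0, 241.0, 49.0]), (26, [513.0, 240.0, 49.0]), (26, [515.0, 259.0, 49.0]), (26, [543.0, 248.0, 48.0]), (33, [582.0, 231.0, 53.0])]
top []
60
units [-0.152, -0.0031, 0.07, 0.002, 0.6287, -0.0087] rows 3.3
45
units [-0.1831, -0.0029, 0.0188, 0.0031, 0.962, -0.0085] rows 5.0
20
units [-0.213, -0.0027, -0.0406, 0.0051, 1.5176, -0.0079] rows 8.0
0
units [-0.2629, -0.0024, -0.1143, 0.0066, 1.962, -0.0072] rows 10.3
```

Five stoppers are in the dish. Now turning the cup back upright and returning.

>>> jog_arm(
  plan=[
    [[-0.05,0,-0.01,0,0.19,0,40],[-0.1,0,0,0,0.38,0,40],[-0.14,0,0.01,0,0.57,0,40],[-0.165,0,0.015,0,0.76,0,40],[-0.183,0,0.019,0.003,0.96,-0.008,40],[-0.183,0,0.019,0.003,0.96,-0.008,40]],
  ],
)

```text
time_s: 11.9
eef_pos: [566.4, 128.7, 210.6]
tool_rot: [[-0.233, 0.972, -0.007], [0.972, 0.233, 0.028], [0.029, 0.0, -1.0]]
wrist_force: [0.4, -0.3, -1.8]
opening: 60.2
grasp_force: 43.9
```

```bash
python3 - <<'E'
from ik import *; from station import *
st=state(); show(st)
for b in((560,100,290),(600,-80,300),(630,-290,300)): units(st,lean(47),b)
E
```

```text
11.9 q [-0.28  0.47 -0.05  1.74 -0.01  0.92 -0.08] p [566.4 128.7 210.6] z [-0.007  0.028 -1.   ] y [0.972 0.233 0.   ] f [ 0.4 -0.3 -1.8] open 60.2 g 43.9192223372811
units [-0.0481, -0.0258, -0.1602, 0.005, 1.0076, -0.0103] rows 5.3
units [-0.4161, -0.032, -0.1909, 0.005, 1.0076, -0.0103] rows 5.3
units [-0.8384, -0.0717, -0.2031, 0.005, 1.0076, -0.0103] rows 8.7
```

>>> jog_arm(
  plan=[
    [[-0.02,-0.01,-0.07,0,0.19,0,40],[-0.05,-0.02,-0.14,0,0.38,0,40],[-0.1,-0.025,-0.18,0,0.57,0,40],[-0.19,-0.03,-0.19,0,0.76,0,40],[-0.28,-0.03,-0.19,0,0.94,0,40],[-0.35,-0.032,-0.191,0.005,1.0,-0.01,40],[-0.416,-0.032,-0.191,0.005,1.0,-0.01,40],[-0.5,-0.04,-0.193,0.005,1.0,-0.01,40],[-0.58,-0.047,-0.196,0.005,1.0,-0.01,40],[-0.66,-0.055,-0.198,0.005,1.0,-0.01,40]],
  ],
)

```text
time_s: 12.9
eef_pos: [618.2, -197.4, 299.5]
tool_rot: [[-0.169, 0.969, -0.183], [0.668, 0.249, 0.702], [0.725, -0.004, -0.689]]
wrist_force: [1.6, 0.0, -0.0]
opening: 59.8
grasp_force: 43.8
```

```bash
cat > ret.py <<'E'
from h import *; from station import *
st=state(); show(st); R=lean(47)
# TCP at original grasp with cup at ~ (591.5,-208); disc (595,-200)
P=np.array([590.5,-188,46.3])
print("lampx",(st["eef_pos"]-L0)@LX)
units(st,R,[615,-290,285])
for b in (150,40,0): print(b); units(st,R,P+np.array([0,0,10])*(b>0)-b*R[:,2])
E
python3 ret.py
```

```text
12.9 q [ 0.55  0.86 -0.14  1.04 -0.5   1.78  0.71] p [ 618.2 -197.4  299.5] z [-0.183  0.702 -0.689] y [ 0.969  0.249 -0.004] f [ 1.6  0.  -0. ] open 59.8 g 43.83439410914434
lampx -3.022399991204031
units [-0.1436, -0.0521, -0.1089, -0.0096, 0.0115, 0.0029] rows 1.9
150
units [-0.3335, -0.0495, 0.0582, -0.0096, 0.0115, 0.0029] rows 3.4
40
units [-0.3315, -0.0478, 0.2782, -0.0096, 0.0115, 0.0029] rows 4.4
0
units [-0.3453, -0.0472, 0.3719, -0.0096, 0.0115, 0.0029] rows 5.1
```

>>> jog_arm(
  plan=[
    [[-0.07,-0.026,-0.055,-0.01,0.011,0.003,40],[-0.144,-0.05,-0.109,-0.01,0.011,0.003,40],[-0.144,-0.05,-0.109,-0.01,0.011,0.003,40],[-0.22,-0.05,-0.045,-0.01,0.011,0.003,40],[-0.29,-0.05,0.02,-0.01,0.011,0.003,40],[-0.333,-0.05,0.058,-0.01,0.011,0.003,40],[-0.333,-0.05,0.058,-0.01,0.011,0.003,40]],
  ],
)

```text
time_s: 13.6
eef_pos: [615.4, -291.7, 154.6]
tool_rot: [[-0.161, 0.97, -0.181], [0.659, 0.242, 0.712], [0.734, -0.004, -0.679]]
wrist_force: [-1.8, 0.1, -1.2]
opening: 60.1
grasp_force: 43.9
```

```bash
python3 ret.py
```

```text
13.6 q [ 0.65  1.11 -0.14  0.91 -0.43  1.75  0.85] p [ 615.4 -291.7  154.6] z [-0.181  0.712 -0.679] y [ 0.97   0.242 -0.004] f [-1.8  0.1 -1.2] open 60.1 g 43.85880927511607
lampx -93.91904169286006
units [0.194, -0.0011, -0.1744, -0.0038, -0.0058, -0.0042] rows 2.6
150
units [0.0018, 0.0018, -0.0099, -0.0038, -0.0058, -0.0042] rows 0.1
40
units [0.0008, 0.0024, 0.2101, -0.0038, -0.0058, -0.0042] rows 2.1
0
units [-0.0142, 0.0028, 0.3037, -0.0038, -0.0058, -0.0042] rows 3.0
```

>>> jog_arm(
  plan=[
    [[0.001,0.002,0.07,-0.004,-0.006,-0.004,40],[0.001,0.002,0.14,-0.004,-0.006,-0.004,40],[0.001,0.002,0.2,-0.004,-0.006,-0.004,40],[0,0.002,0.25,-0.004,-0.006,-0.004,40],[0,0.003,0.28,-0.004,-0.006,-0.004,40],[0,0.003,0.29,-0.004,-0.006,-0.004,40],[0,0.003,0.29,-0.004,-0.006,-0.004,40],[-0.007,0.003,0.297,-0.004,-0.006,-0.004,40],[-0.011,0.003,0.301,-0.004,-0.006,-0.004,40],[-0.011,0.003,0.301,-0.004,-0.006,-0.004,40]],
  ],
)

```text
time_s: 14.6
eef_pos: [593.1, -189.8, 52.4]
tool_rot: [[-0.169, 0.971, -0.171], [0.665, 0.241, 0.707], [0.728, 0.006, -0.686]]
wrist_force: [-0.0, -0.2, -1.8]
opening: 60.0
grasp_force: 43.8
```

```bash
python3 ret.py
```

```text
14.6 q [ 0.59  1.09 -0.17  1.24 -0.45  1.41  0.92] p [ 593.1 -189.8   52.4] z [-0.171  0.707 -0.686] y [0.971 0.241 0.006] f [-0.  -0.2 -1.8] open 60.0 g 43.83306626419653
lampx 10.428862236604362
units [0.1978, -0.003, -0.4683, 0.0061, 0.0069, 0.0045] rows 5.1
150
units [0.0072, -0.0027, -0.3019, 0.0061, 0.0069, 0.0045] rows 3.0
40
units [0.0084, -0.0038, -0.0819, 0.0061, 0.0069, 0.0045] rows 0.8
0
units [-0.0057, -0.0043, 0.0118, 0.0061, 0.0069, 0.0045] rows 0.1
```

>>> jog_arm(
  plan=[
    [[-0.004,-0.002,0.006,0.006,0.007,0.004,40],[-0.008,-0.004,0.011,0.006,0.007,0.004,40],[-0.008,-0.004,0.012,0.006,0.007,0.004,40],[-0.009,-0.004,0.013,0.006,0.007,0.004,40]],
  ],
)

```text
time_s: 15.0
eef_pos: [590.8, -188.1, 45.3]
tool_rot: [[-0.166, 0.97, -0.177], [0.661, 0.243, 0.71], [0.732, 0.001, -0.682]]
wrist_force: [-1.9, -1.4, 9.3]
opening: 59.8
grasp_force: 44.1
```

Contact is felt (9 N). Opening and backing out along the tool axis.

>>> jog_arm(
  plan=[
    [[0,0,0,0,0,0,65],[0,0,0,0,0,0,75],[0,0,0,0,0,0,85],[0,0,0,0,0,0,85],[0,0,0,0,0,0,85],[0,0,-0.02,0,0,0,85],[0,0,-0.06,0,0,0,85],[0,0,-0.13,0,0,0,85],[0,0,-0.22,0,0,0,85],[0,0,-0.3,0,0,0,85]],
  ],
)

```text
time_s: 16.0
eef_pos: [617.5, -296.6, 149.5]
tool_rot: [[-0.166, 0.97, -0.177], [0.662, 0.242, 0.709], [0.731, 0.001, -0.683]]
wrist_force: [0.6, 0.4, -0.0]
opening: 84.9
grasp_force: 0.0
```

```bash
python3 - <<'E'
from ik import *; from station import *
st=state(); show(st); d=get_image("scene"); C=cloud(d)
for lo,hi,x0 in((20,84,602),(84,92,500)):
    m=(C[...,2]>lo)&(C[...,2]<hi)&(np.hypot(C[...,0]-594,C[...,1]+203)<45)&(C[...,0]>x0); P=C[m]; r=26+6*(P[:,2]-12)/75 if lo<50 else 30.8
    f=least_squares(lambda p:np.hypot(P[:,0]-p[0],P[:,1]-p[1])-r,[594,-205],loss="soft_l1",f_scale=2); print(len(P),f.x,np.abs(f.fun).mean(),np.percentile(P[:,2],98))
cv2.imwrite("pics/cup2.png",cv2.resize(d["pixels"][190:330,150:330,::-1],None,fx=4,fy=4,interpolation=cv2.INTER_CUBIC))
units(st,lean(47),[620,-300,330])
# key plan
rk=np.deg2rad(-1.2); K=np.array([549.3-120*np.cos(rk),192.2-120*np.sin(rk)]); print("key",K)
q=np.array(st["joint_pos"])
for z in (180,84):
  for yawoff in (0,180):
    q2=np.array([-.6,.2,0,2,0,.9,0.])
    for k in (0.15,0.6,1.2,1.8,2.3):
        b=rk-k; y=np.array([-np.sin(b),np.cos(b),0])*(1 if yawoff==0 else -1)   # closing across bar
        e,q2=ik(np.r_[K,z],frame(-Z,y),[q2]); print(z,yawoff,k,np.round(e,1),q2.round(2))
E
```

```text
16.0 q [ 0.65  1.12 -0.13  0.89 -0.43  1.75  0.85] p [ 617.5 -296.6  149.5] z [-0.177  0.709 -0.683] y [0.97  0.242 0.001] f [ 0.6  0.4 -0. ] open 84.9 g 0.0
393 [ 593.13903422 -203.46761398] 0.8335773050660326 83.03598063653072
119 [ 594.95578587 -202.53685692] 1.2615332633827456 89.32834720197967
units [0.2584, 0.0036, -0.2522, 0.0003, 0.0015, 0.0011] rows 3.6
key [429.32631798 194.71309039]
180 0 0.15 [0. 0.] [-0.4   0.32 -0.18  2.09  0.08  0.74  0.77]
180 0 0.6 [0. 0.] [-0.49  0.33 -0.07  2.07  0.04  0.74  0.36]
180 0 1.2 [0. 0.] [-0.61  0.35  0.07  2.05 -0.04  0.74 -0.16]
180 0 1.8 [0. 0.] [-0.72  0.38  0.23  2.02 -0.12  0.75 -0.66]
180 0 2.3 [0. 0.] [-0.8   0.41  0.36  2.01 -0.21  0.75 -1.07]
180 180 0.15 [0. 0.] [-1.02  0.51  0.69  2.   -0.45  0.79 -1.8 ]
180 180 0.6 [0. 0.] [-1.09  0.56  0.82  2.   -0.56  0.82 -2.14]
180 180 1.2 [0. 0.] [-1.22  0.71  1.07  2.01 -0.8   0.92 -2.51]
180 180 1.8 [42.5  6.2] [-1.21  1.07  1.41  2.1  -1.25  1.24 -2.51]
180 180 2.3 [134.7  17.5] [-0.99  1.    1.41  2.24 -1.25  1.28 -2.51]
84 0 0.15 [0. 0.] [-0.36  0.5  -0.23  2.15  0.23  0.51  0.63]
84 0 0.6 [0. 0.] [-0.47  0.51 -0.11  2.14  0.11  0.5   0.29]
84 0 1.2 [0. 0.] [-0.59  0.53  0.06  2.11 -0.06  0.5  -0.14]
84 0 1.8 [0. 0.] [-0.71  0.56  0.22  2.08 -0.24  0.52 -0.56]
84 0 2.3 [0. 0.] [-0.79  0.6   0.35  2.07 -0.39  0.54 -0.91]
84 180 0.15 [0. 0.] [-0.94  0.68  0.6   2.06 -0.68  0.6  -1.61]
84 180 0.6 [0. 0.] [-1.    0.73  0.71  2.07 -0.8   0.65 -1.94]
84 180 1.2 [0. 0.] [-1.08  0.8   0.84  2.08 -0.95  0.71 -2.4 ]
84 180 1.8 [44.3  6.6] [-1.1   0.96  1.08  2.14 -1.25  0.93 -2.51]
84 180 2.3 [132.2  19.7] [-0.65  0.69  0.74  2.3  -1.25  0.68 -2.51]
```

View pics/cup2.png

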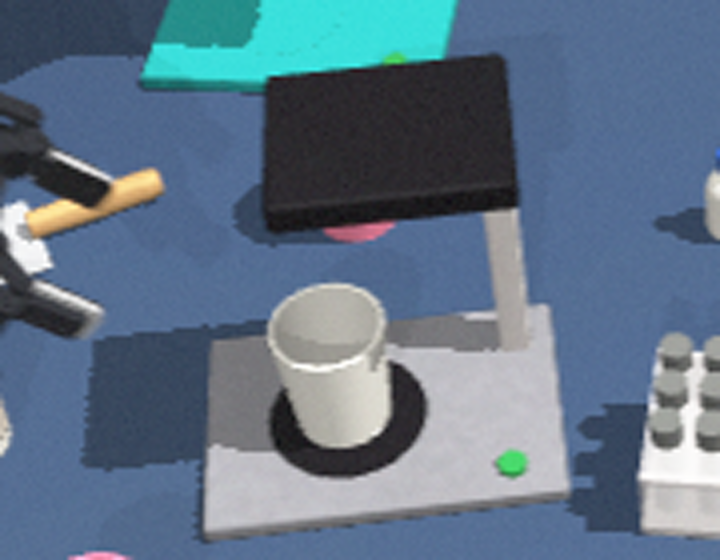

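Cup (crop 330,370) stands upright, empty, on the disc, about 4 mm from its centre. On to the key.

>>> jog_arm(
  plan=[
    [[0.065,0,-0.063,0,0,0,85],[0.13,0,-0.126,0,0,0,85],[0.195,0,-0.19,0,0,0,70],[0.258,0,-0.252,0,0,0,50],[0.258,0,-0.252,0,0,0,40]],
  ],
)

```text
time_s: 16.55
eef_pos: [614.2, -292.1, 309.6]
tool_rot: [[-0.164, 0.97, -0.177], [0.661, 0.241, 0.71], [0.732, -0.001, -0.681]]
wrist_force: [-0.6, 0.1, -2.8]
opening: 43.5
grasp_force: 0.0
```

```bash
cat > key.py <<'E'
from ik import *; from station import *
rk=np.deg2rad(-1.2); K=np.array([549.3-120*np.cos(rk),192.2-120*np.sin(rk)])
def kR(k): b=rk-k; return frame(-Z,np.array([-np.sin(b),np.cos(b),0]))
E
python3 - <<'E'
from key import *
st=state(); show(st); R=kR(.15)
units(st,R,[520,0,330]); units(st,R,np.r_[K,250])
for n in("scene","top"):
    d=get_image(n); C=cloud(d); hsv=cv2.cvtColor(d["pixels"],cv2.COLOR_RGB2HSV); H,S=hsv[...,0],hsv[...,1]
    m=(S>120)&((H<10)|(H>170))&(abs(C[...,0]-429)<40)&(abs(C[...,1]-195)<40)
    uv=np.argwhere(m&(C[...,2]>100))[:,::-1]; P=plane(d,uv,106)[:,:2].astype(np.float32); print(n,len(P),P.mean(0),cv2.minAreaRect(P),cv2.fitLine(P,cv2.DIST_L2,0,.01,.01).ravel()[:2])
E
```

```text
16.55 q [ 0.77  1.01 -0.53  0.78 -0.23  1.93  0.57] p [ 614.2 -292.1  309.6] z [-0.177  0.71  -0.681] y [ 0.97   0.241 -0.001] f [-0.6  0.1 -2.8] open 43.5 g 0.0
units [0.447, -0.0418, 0.4206, 0.602, -0.9249, -1.385] rows 9.3
units [0.617, -0.1237, 0.8383, 0.602, -0.9249, -1.385] rows 10.5
scene 46 [431.62057 193.14268] ((432.13800048828125, 193.24530029296875), (8.855315208435059, 41.989463806152344), 81.83675384521484) [ 0.99202204 -0.12606479]
top 43 [425.47983 194.54417] ((426.09088134765625, 194.56149291992188), (8.775679588317871, 32.772987365722656), 81.83026885986328) [ 0.9843872  -0.17601661]
```

>>> jog_arm(
  plan=[
    [[0.05,0,-0.03,0.02,-0.03,-0.05,40],[0.11,-0.01,0.06,0.09,-0.13,-0.2,40],[0.17,-0.02,0.13,0.16,-0.24,-0.36,40],[0.24,-0.02,0.2,0.23,-0.35,-0.53,40],[0.31,-0.03,0.28,0.3,-0.46,-0.69,40],[0.38,-0.04,0.35,0.37,-0.57,-0.85,40],[0.447,-0.042,0.42,0.43,-0.66,-0.99,40],[0.447,-0.042,0.42,0.43,-0.66,-0.99,40],[0.447,-0.042,0.42,0.43,-0.66,-0.99,40]],
  ],
)

```text
time_s: 17.55
eef_pos: [519.0, 0.8, 330.0]
tool_rot: [[-0.87, 0.469, -0.152], [0.44, 0.877, 0.193], [0.224, 0.101, -0.969]]
wrist_force: [-0.0, -0.7, 0.9]
opening: 40.1
grasp_force: 0.0
```

```bash
python3 - <<'E'
from key import *
st=state(); show(st); R=kR(.13)
for z in (250,190,84): units(st,R,[429,194.3,z])
E
```

```text
17.55 q [ 0.61  0.47 -0.87  1.6   0.13  1.34  0.83] p [519.    0.8 330. ] z [-0.152  0.193 -0.969] y [0.469 0.877 0.101] f [-0.  -0.7  0.9] open 40.1 g 0.0
units [0.291, 0.2389, 0.2572, 0.1761, -0.264, -0.4164] rows 4.6
units [0.2641, 0.2268, 0.3736, 0.1761, -0.264, -0.4164] rows 5.1
units [0.2166, 0.2053, 0.5791, 0.1761, -0.264, -0.4164] rows 6.5
```

>>> jog_arm(
  plan=[
    [[0.07,0.06,0.06,0.04,-0.06,-0.1,40],[0.15,0.12,0.12,0.09,-0.13,-0.21,35],[0.23,0.18,0.19,0.14,-0.2,-0.32,30],[0.291,0.239,0.257,0.176,-0.264,-0.416,30],[0.264,0.227,0.374,0.176,-0.264,-0.416,30],[0.264,0.227,0.374,0.176,-0.264,-0.416,30],[0.264,0.227,0.374,0.176,-0.264,-0.416,30],[0.264,0.227,0.374,0.176,-0.264,-0.416,30]],
  ],
)

```text
time_s: 18.35
eef_pos: [431.1, 192.8, 189.6]
tool_rot: [[-0.988, 0.157, -0.002], [0.157, 0.988, 0.001], [0.002, 0.0, -1.0]]
wrist_force: [-0.5, 1.0, 0.5]
opening: 30.1
grasp_force: 0.0
```

```bash
python3 - <<'E'
from key import *
st=state(); show(st); R=kR(.13)
for z in (190,84): units(st,R,[429,194.3,z])
E
```

```text
18.35 q [ 0.15  0.46 -0.9   2.    0.46  0.89  0.42] p [431.1 192.8 189.6] z [-0.002  0.001 -1.   ] y [0.157 0.988 0.   ] f [-0.5  1.   0.5] open 30.1 g 0.0
units [0.0047, 0.0024, -0.0008, 0.0006, -0.0031, -0.0082] rows 0.1
units [0.0042, 0.0023, 0.2112, 0.0006, -0.0031, -0.0082] rows 2.1
```

>>> jog_arm(
  plan=[
    [[0.004,0.002,0.07,0,-0.003,-0.008,30],[0.004,0.002,0.13,0,-0.003,-0.008,30],[0.004,0.002,0.18,0,-0.003,-0.008,30],[0.004,0.002,0.211,0,-0.003,-0.008,30],[0.004,0.002,0.211,0,-0.003,-0.008,30],[0.004,0.002,0.211,0,-0.003,-0.008,20],[0.004,0.002,0.211,0,-0.003,-0.008,10],[0.004,0.002,0.211,0,-0.003,-0.008,0],[0.004,0.002,0.211,0,-0.003,-0.008,0],[0.004,0.002,0.211,0,-0.003,-0.008,0]],
  ],
  force=40,
)

```text
time_s: 19.35
eef_pos: [429.7, 195.0, 85.5]
tool_rot: [[-0.989, 0.148, 0.005], [0.148, 0.989, 0.001], [-0.004, 0.001, -1.0]]
wrist_force: [0.2, -3.8, 9.7]
opening: 9.0
grasp_force: 40.0
```

```bash
python3 - <<'E'
from key import *
st=state(); show(st)
for k in (.6,.9): units(st,kR(k),st["eef_pos"])
E
```

```text
19.35 q [ 0.02  0.62 -0.75  2.09  0.68  0.69  0.23] p [429.7 195.   85.5] z [ 0.005  0.001 -1.   ] y [0.148 0.989 0.001] f [ 0.2 -3.8  9.7] open 9.0 g 40.02553045749664
units [0.0, 0.0, 0.0, 0.003, 0.0052, 0.601] rows 3.1
units [0.0, 0.0, 0.0, 0.0038, 0.0047, 0.983] rows 5.1
```

>>> jog_arm(
  plan=[
    [[0,0,0,0,0,0.1,0],[0,0,0,0,0,0.22,0],[0,0,0,0,0,0.34,0],[0,0,0,0,0,0.46,0],[0,0,0,0,0,0.58,0],[0,0,0,0,0,0.7,0],[0,0,0,0,0,0.82,0],[0,0,0,0,0,0.94,0],[0,0,0,0,0,1,0],[0,0,0,0,0,1,0]],
  ],
)

```text
time_s: 20.35
eef_pos: [429.2, 194.3, 85.5]
tool_rot: [[-0.593, 0.805, 0.004], [0.805, 0.593, -0.001], [-0.003, 0.003, -1.0]]
wrist_force: [-1.2, -7.5, 14.4]
opening: 8.9
grasp_force: 40.5
```

>>> jog_arm(
  plan=[
    [[0,0,0,0,0,0.1,0],[0,0,0,0,0,0.22,0],[0,0,0,0,0,0.34,0],[0,0,0,0,0,0.46,0],[0,0,0,0,0,0.58,0],[0,0,0,0,0,0.7,0],[0,0,0,0,0,0.82,0],[0,0,0,0,0,0.94,0],[0,0,0,0,0,1,0],[0,0,0,0,0,1,0]],
  ],
)

```text
time_s: 21.35
eef_pos: [428.4, 194.1, 85.4]
tool_rot: [[0.15, 0.989, 0.002], [0.989, -0.15, -0.001], [-0.001, 0.002, -1.0]]
wrist_force: [-7.1, -10.8, 20.5]
opening: 9.2
grasp_force: 41.4
```

```bash
python3 - <<'E'
from key import *
st=state(); show(st); print(st["torque"])
units(st,kR(2.18),st["eef_pos"])
E
```

```text
21.35 q [-0.28  0.53 -0.35  2.1   0.34  0.56 -1.03] p [428.4 194.1  85.4] z [ 0.002 -0.001 -1.   ] y [ 0.989 -0.15   0.002] f [ -7.1 -10.8  20.5] open 9.2 g 41.37600481510162
[-2.34601782  1.5523528   0.01286677]
units [0.0, 0.0, 0.0, 0.0031, -0.0, 0.6102] rows 3.2
```

>>> jog_arm(
  plan=[
    [[-0.002,-0.001,-0.002,0,0,0.1,0],[-0.002,-0.001,-0.002,0,0,0.2,0],[-0.002,-0.001,-0.002,0,0,0.3,0],[-0.002,-0.001,-0.002,0,0,0.4,0],[-0.002,-0.001,-0.002,0,0,0.5,0],[-0.002,-0.001,-0.002,0,0,0.57,0],[-0.002,-0.001,-0.002,0,0,0.61,0],[-0.002,-0.001,-0.002,0,0,0.61,0]],
  ],
)

```text
time_s: 22.15
eef_pos: [427.8, 194.2, 85.6]
tool_rot: [[0.587, 0.81, 0.002], [0.81, -0.587, 0.001], [0.002, 0.001, -1.0]]
wrist_force: [-2.8, -5.0, 1.6]
opening: 8.5
grasp_force: 43.7
```

```bash
python3 - <<'E'
from key import *
st=state(); show(st); print(st["torque"])
units(st,kR(2.18),st["eef_pos"])
E
```

```text
22.15 q [-0.38  0.52 -0.22  2.11  0.22  0.53 -1.39] p [427.8 194.2  85.6] z [ 0.002  0.001 -1.   ] y [ 0.81  -0.587  0.001] f [-2.8 -5.   1.6] open 8.5 g 43.717288970947266
[-1.17453827  0.77629452 -0.01637168]
units [0.0, 0.0, 0.0, 0.0015, -0.0023, 0.0036] rows 0.0
```

>>> jog_arm(
  plan=[
    [[0,0,0,0,0,0.03,0],[0,0,0,0,0,0.06,0],[0,0,0,0,0,0.06,0],[0,0,0,0,0,0,0],[0,0,0,0,0,0,15],[0,0,0,0,0,0,30],[0,0,0,0,0,0,30],[0,0,-0.04,0,0,0,30],[0,0,-0.12,0,0,0,30],[0,0,-0.2,0,0,0,30]],
  ],
)

```text
time_s: 23.15
eef_pos: [427.2, 194.6, 186.2]
tool_rot: [[0.586, 0.81, 0.001], [0.81, -0.586, 0.001], [0.002, 0.0, -1.0]]
wrist_force: [0.3, 0.1, -0.2]
opening: 29.8
grasp_force: 0.0
```

>>> jog_arm(
  plan=[
    [[0,0,-0.1,0,0,0,30],[0,0,-0.2,0,0,0,30],[-0.1,-0.1,-0.25,0,0,0,30],[-0.2,-0.2,-0.25,0,0,0,30],[-0.2,-0.2,-0.25,0,0,0,30],[-0.2,-0.2,-0.25,0,0,0,30],[-0.2,-0.2,-0.25,0,0,0,30]],
  ],
)

```text
time_s: 23.85
eef_pos: [287.7, 172.2, 310.4]
tool_rot: [[0.586, 0.81, 0.004], [0.81, -0.586, 0.002], [0.004, 0.002, -1.0]]
wrist_force: [0.2, -0.1, 0.7]
opening: 29.7
grasp_force: 0.0
```

```bash
python3 cnt.py; python3 - <<'E'
from key import *
show(state()); ims=[]
for n in("scene","top"):
    d=get_image(n); C=cloud(d); hsv=cv2.cvtColor(d["pixels"],cv2.COLOR_RGB2HSV); H,S=hsv[...,0],hsv[...,1]
    m=(S>120)&((H<10)|(H>170))&(abs(C[...,0]-429)<40)&(abs(C[...,1]-195)<40)
    uv=np.argwhere(m&(C[...,2]>98))[:,::-1]
    if len(uv)>8:
        P=plane(d,uv,106)[:,:2].astype(np.float32); v=cv2.fitLine(P,cv2.DIST_L2,0,.01,.01).ravel()[:2]; a=np.arctan2(v[1],v[0]); print(n,len(P),P.mean(0),"q mod pi",(rk-a)%np.pi)
    cv2.imwrite(f"pics/end_{n}.png",d["pixels"][:,:,::-1])
E
```

```text
23.85 q [-0.33 -0.05 -0.36  2.15 -0.02  1.04 -1.31] p [287.7 172.2 310.4] z [ 0.004  0.002 -1.   ] y [ 0.81  -0.586  0.002] f [ 0.2 -0.1  0.7] open 29.7 g 0.0
scene [(25, [489.0, 242.0, 49.0]), (24, [514.0, 240.0, 48.0]), (28, [514.0, 259.0, 48.0]), (26, [543.0, 248.0, 49.0]), (32, [582.0, 231.0, 53.0])]
top [(11, [578.0, 234.0, 56.0])]
60
units [0.2549, 0.4984, 0.2621, -0.1206, -0.2739, -1.1043] rows 6.2
45
units [0.2618, 0.4906, 0.2031, 0.0246, 0.0381, -1.1083] rows 5.9
20
units [0.2729, 0.4779, 0.1388, 0.2661, 0.5578, -1.086] rows 6.5
0
units [0.2804, 0.4696, 0.0504, 0.4588, 0.9727, -1.0417] rows 7.8
23.95 q [-0.33 -0.05 -0.36  2.15 -0.02  1.04 -1.31] p [288.4 172.3 309.9] z [ 0.003  0.002 -1.   ] y [ 0.81  -0.587  0.001] f [-0.1 -0.4  0.1] open 30.1 g 0.0
scene 73 [435.17374 193.67258] q mod pi 2.1977442707459454
top 31 [428.3491  195.96686] q mod pi 2.1223230566422466
```

View pics/end_scene.png

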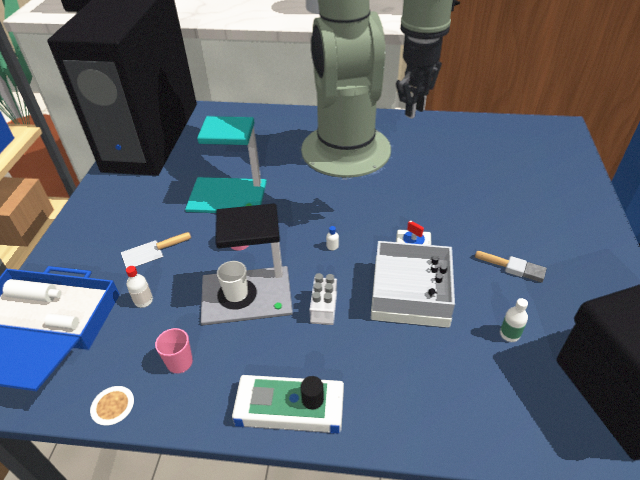

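The picture shows the cup upright on the disc (232,283), five stoppers in the dish (435,275), and the key turned to about 2.15–2.2 rad (415,229). The bystanders are where they were and the arm is clear, so I'm handing in.

```bash
python3 -c "
from station import *
print(close_job())"
```

```text
the job is handed in; nothing more can be done
None
```

The job is handed in. By camera, all five stoppers are in the dish, the cup stands upright on the disc about 4 mm off centre, and the key is wound to about 2.15–2.2 rad (stop at 2.2); I saw no sign of the lamp or bystanders being moved, and no verdict came back.

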